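# Find the full tin by its heft

## Task

One of the three identical tins on the board has its lid left loose, its bar askew: screw that lid fully home before its tin is lifted, so that nothing spills. Then heft the tins one at a time, working along the row from your left to your right, and set each back gently and upright in its place. Finish while holding up the heaviest one, upright and still, with its foot at least 15 cm above the board; do not put it down, and leave the other things alone.

Things in the scene. Friction and masses are not known exactly. Their poses are not given: they have to be found in the camera images.
- tin_1: one of three identical closed rectangular bare-metal tins with a round twist lid. Body 86 mm long (x axis) by 60 mm wide (y axis) by 90 mm high with flat upright sides; 120 mm high over the finger bar of a closed lid. Origin: centre of the underside; z up. Can be gripped across its 60 mm width, best 55 to 80 mm above its foot. The tins differ only in hidden contents (weights: see board).
- tin_2: one of three identical closed rectangular bare-metal tins with a round twist lid. Body 86 mm long (x axis) by 60 mm wide (y axis) by 90 mm high with flat upright sides; 120 mm high over the finger bar of a closed lid. Origin: centre of the underside; z up. Can be gripped across its 60 mm width, best 55 to 80 mm above its foot. The tins differ only in hidden contents (weights: see board).
- tin_3: one of three identical closed rectangular bare-metal tins with a round twist lid. Body 86 mm long (x axis) by 60 mm wide (y axis) by 90 mm high with flat upright sides; 120 mm high over the finger bar of a closed lid. Origin: centre of the underside; z up. Can be gripped across its 60 mm width, best 55 to 80 mm above its foot. The tins differ only in hidden contents (weights: see board).
- cap_1 (a joint): turn of the lid of tin_1 in rad: 0 is fully home (a hard stop), growing as it is unscrewed (anticlockwise seen from above), up to 1.9. It turns about the tin's upright centre line with 0.02 N m of friction, stays where left, cannot come off, rises 3.5 mm per rad. One of the three lids starts loose, at 0.7 to 1.4; the others are home.
- cap_2 (a joint): turn of the lid of tin_2 in rad: 0 is fully home (a hard stop), growing as it is unscrewed (anticlockwise seen from above), up to 1.9. It turns about the tin's upright centre line with 0.02 N m of friction, stays where left, cannot come off, rises 3.5 mm per rad. One of the three lids starts loose, at 0.7 to 1.4; the others are home.
- cap_3 (a joint): turn of the lid of tin_3 in rad: 0 is fully home (a hard stop), growing as it is unscrewed (anticlockwise seen from above), up to 1.9. It turns about the tin's upright centre line with 0.02 N m of friction, stays where left, cannot come off, rises 3.5 mm per rad. One of the three lids starts loose, at 0.7 to 1.4; the others are home.
- cap_1_bar (a point): centre of the black finger bar on the lid of tin_1: 46 mm long (x of this point), 11 mm wide, 16 mm high, standing on the round steel lid (52 mm across, its top 7 mm below this point). Lid home: the bar lies along the tin's long (x) axis, this point 111 mm above the tin's foot; loose lid: the bar is turned askew by the lid's angle.
- cap_2_bar (a point): centre of the black finger bar on the lid of tin_2: 46 mm long (x of this point), 11 mm wide, 16 mm high, standing on the round steel lid (52 mm across, its top 7 mm below this point). Lid home: the bar lies along the tin's long (x) axis, this point 111 mm above the tin's foot; loose lid: the bar is turned askew by the lid's angle.
- cap_3_bar (a point): centre of the black finger bar on the lid of tin_3: 46 mm long (x of this point), 11 mm wide, 16 mm high, standing on the round steel lid (52 mm across, its top 7 mm below this point). Lid home: the bar lies along the tin's long (x) axis, this point 111 mm above the tin's foot; loose lid: the bar is turned askew by the lid's angle.
- board: wooden serving board lying across the worktop, 220 (x) x 540 (y) x 14 mm, fixed; origin: centre of its underside, y to the left. The tins stand on it in a row about 0.18 m apart, long sides pointing away from the robot. The heaviest weighs 0.54 to 0.68 kg, the others 0.2 to 0.35 kg, drawn anew each time. Behind it hangs a wall cabinet (x over 0.6, z over 0.41): draw the arm in before swinging past
- mug: speckled cream mug, 86 x 121 mm with its handle, 90 mm high, a bystander; origin: centre of the underside
- kitchen_timer: round white kitchen timer, 63 mm across, 55 mm high, a bystander; origin: centre of the underside
- pepper_mill: dark wooden pepper mill, 58 mm across, 150 mm high, a bystander; origin: centre of the underside
Things that resemble listed ones, but are neither listed nor needed, are in the scene too. Leave any purple or yellow look-alike of the tin_3 alone.

How it is judged:
On the way, in this order (a step that is already met when the one before it is completed fails the run):
1. the loose lid is screwed home with all three tins standing (value of joint each of cap_1, cap_2, cap_3 below 0.1 rad and height (world z) of each of tin_1, tin_2, tin_3 below 0.022 m and angle between each of tin_1, tin_2, tin_3's own z axis and vertical below 0.1 rad), for 0.1 s.
2. the left tin is lifted clear in the fingers while the other two stand (((height (world z) of tin_1 above 0.034 m and contact force between the fingers and tin_1 above 1 N and y of tin_1 in the frame of board above 0.09 m and (height (world z) of tin_2 below 0.022 m and angle between tin_2's own z axis and vertical below 0.1 rad) and (height (world z) of tin_3 below 0.022 m and angle between tin_3's own z axis and vertical below 0.1 rad)) or (height (world z) of tin_2 above 0.034 m and contact force between the fingers and tin_2 above 1 N and y of tin_2 in the frame of board above 0.09 m and (height (world z) of tin_1 below 0.022 m and angle between tin_1's own z axis and vertical below 0.1 rad) and (height (world z) of tin_3 below 0.022 m and angle between tin_3's own z axis and vertical below 0.1 rad)) or (height (world z) of tin_3 above 0.034 m and contact force between the fingers and tin_3 above 1 N and y of tin_3 in the frame of board above 0.09 m and (height (world z) of tin_1 below 0.022 m and angle between tin_1's own z axis and vertical below 0.1 rad) and (height (world z) of tin_2 below 0.022 m and angle between tin_2's own z axis and vertical below 0.1 rad)))), for 0.2 s.
3. the middle tin is lifted clear in the fingers while the other two stand (((height (world z) of tin_1 above 0.034 m and contact force between the fingers and tin_1 above 1 N and y of tin_1 in the frame of board between -0.09 and 0.09 m and (height (world z) of tin_2 below 0.022 m and angle between tin_2's own z axis and vertical below 0.1 rad) and (height (world z) of tin_3 below 0.022 m and angle between tin_3's own z axis and vertical below 0.1 rad)) or (height (world z) of tin_2 above 0.034 m and contact force between the fingers and tin_2 above 1 N and y of tin_2 in the frame of board between -0.09 and 0.09 m and (height (world z) of tin_1 below 0.022 m and angle between tin_1's own z axis and vertical below 0.1 rad) and (height (world z) of tin_3 below 0.022 m and angle between tin_3's own z axis and vertical below 0.1 rad)) or (height (world z) of tin_3 above 0.034 m and contact force between the fingers and tin_3 above 1 N and y of tin_3 in the frame of board between -0.09 and 0.09 m and (height (world z) of tin_1 below 0.022 m and angle between tin_1's own z axis and vertical below 0.1 rad) and (height (world z) of tin_2 below 0.022 m and angle between tin_2's own z axis and vertical below 0.1 rad)))), for 0.2 s.
4. the right tin is lifted clear in the fingers while the other two stand (((height (world z) of tin_1 above 0.034 m and contact force between the fingers and tin_1 above 1 N and y of tin_1 in the frame of board below -0.09 m and (height (world z) of tin_2 below 0.022 m and angle between tin_2's own z axis and vertical below 0.1 rad) and (height (world z) of tin_3 below 0.022 m and angle between tin_3's own z axis and vertical below 0.1 rad)) or (height (world z) of tin_2 above 0.034 m and contact force between the fingers and tin_2 above 1 N and y of tin_2 in the frame of board below -0.09 m and (height (world z) of tin_1 below 0.022 m and angle between tin_1's own z axis and vertical below 0.1 rad) and (height (world z) of tin_3 below 0.022 m and angle between tin_3's own z axis and vertical below 0.1 rad)) or (height (world z) of tin_3 above 0.034 m and contact force between the fingers and tin_3 above 1 N and y of tin_3 in the frame of board below -0.09 m and (height (world z) of tin_1 below 0.022 m and angle between tin_1's own z axis and vertical below 0.1 rad) and (height (world z) of tin_2 below 0.022 m and angle between tin_2's own z axis and vertical below 0.1 rad)))), for 0.2 s.
At the end, for the whole second after the job is handed in: The heaviest tin is held still in the fingers, foot 0.14 m or more above the board, within 0.2 rad of upright, on nothing else; the two lighter tins (each pressing on the board with 1 to 4.3 N) stand upright, untouched, within 60 mm of their start; all lids within 0.12 rad of home (((height (world z) of tin_1 above 0.154 m and angle between tin_1's own z axis and vertical below 0.2 rad and linear speed of tin_1 below 0.03 m/s and contact force between the fingers and tin_1 above 2 N and contact force between tin_1 and mug below 0.1 N and contact force between tin_1 and kitchen_timer below 0.1 N and contact force between tin_1 and pepper_mill below 0.1 N and (height (world z) of tin_2 below 0.022 m and angle between tin_2's own z axis and vertical below 0.1 rad) and distance of each of tin_2, tin_3 from where it was at the start of the episode below 0.06 m and linear speed of each of tin_2, tin_3 below 0.02 m/s and contact force between tin_2 and board between 1 and 4.3 N and contact force between each of the arm, the fingers and tin_2 below 0.1 N and (height (world z) of tin_3 below 0.022 m and angle between tin_3's own z axis and vertical below 0.1 rad) and contact force between tin_3 and board between 1 and 4.3 N and contact force between each of the arm, the fingers and tin_3 below 0.1 N) or (height (world z) of tin_2 above 0.154 m and angle between tin_2's own z axis and vertical below 0.2 rad and linear speed of tin_2 below 0.03 m/s and contact force between the fingers and tin_2 above 2 N and contact force between tin_2 and mug below 0.1 N and contact force between tin_2 and kitchen_timer below 0.1 N and contact force between tin_2 and pepper_mill below 0.1 N and (height (world z) of tin_1 below 0.022 m and angle between tin_1's own z axis and vertical below 0.1 rad) and distance of each of tin_1, tin_3 from where it was at the start of the episode below 0.06 m and linear speed of each of tin_1, tin_3 below 0.02 m/s and contact force between tin_1 and board between 1 and 4.3 N and contact force between each of the arm, the fingers and tin_1 below 0.1 N and (height (world z) of tin_3 below 0.022 m and angle between tin_3's own z axis and vertical below 0.1 rad) and contact force between tin_3 and board between 1 and 4.3 N and contact force between each of the arm, the fingers and tin_3 below 0.1 N) or (height (world z) of tin_3 above 0.154 m and angle between tin_3's own z axis and vertical below 0.2 rad and linear speed of tin_3 below 0.03 m/s and contact force between the fingers and tin_3 above 2 N and contact force between tin_3 and mug below 0.1 N and contact force between tin_3 and kitchen_timer below 0.1 N and contact force between tin_3 and pepper_mill below 0.1 N and (height (world z) of tin_1 below 0.022 m and angle between tin_1's own z axis and vertical below 0.1 rad) and distance of each of tin_1, tin_2 from where it was at the start of the episode below 0.06 m and linear speed of each of tin_1, tin_2 below 0.02 m/s and contact force between tin_1 and board between 1 and 4.3 N and contact force between each of the arm, the fingers and tin_1 below 0.1 N and (height (world z) of tin_2 below 0.022 m and angle between tin_2's own z axis and vertical below 0.1 rad) and contact force between tin_2 and board between 1 and 4.3 N and contact force between each of the arm, the fingers and tin_2 below 0.1 N)) and value of joint each of cap_1, cap_2, cap_3 below 0.12 rad); the arm keeps its last pose, push and grip.
It fails at once if a tin is lifted while its lid is loose ((height (world z) of tin_1 above 0.034 m and value of joint cap_1 above 0.2 rad) or (height (world z) of tin_2 above 0.034 m and value of joint cap_2 above 0.2 rad) or (height (world z) of tin_3 above 0.034 m and value of joint cap_3 above 0.2 rad)).
It fails at once if a tin is tipped over (angle between any of tin_1, tin_2, tin_3's own z axis and vertical above 0.5 rad).
It fails at once if a tin is dropped (falls free faster than 0.5 m/s) ((linear speed of tin_1 above 0.5 m/s and contact force between the fingers and tin_1 below 0.05 N) or (linear speed of tin_2 above 0.5 m/s and contact force between the fingers and tin_2 below 0.05 N) or (linear speed of tin_3 above 0.5 m/s and contact force between the fingers and tin_3 below 0.05 N)).
It fails at once if the mug, timer or pepper mill is pushed more than 30 mm away (distance of any of mug, kitchen_timer, pepper_mill from where it was at the start of the episode above 0.03 m).
It also fails if it takes over 72 s, if anything falls off the work surface, if the arm or the gripper's body presses on something with over 40 N, if the wrist force passes 120 N, or if a joint passes its speed limit or range.

## Robot

A 6-joint arm with a two-finger parallel gripper is mounted at the origin on a cart in front of the work surface, level with it; the furniture and walls round the work are solid. World frame = base frame: x ahead of the robot, y to its left, z up, the work surface at z = 0. Lengths are in m, angles in rad, forces in N, time in s.
With the tool pointing down it reaches from about 0.375 to 0.9 m from the base axis. Payload 3.1 kg.
Tool frame: the origin (TCP) lies between the finger pads; the fingertips stand 11 mm ahead of it and the grasp point (between the pads) lies 8 mm behind it; z points along the fingers, y is the line along which they close (so a half turn about z gives the same grasp; the last joint's range is limited). The gripper opens to 87 mm and grips with 3 to 60 N. Pads are 19 mm wide; open, the fingers measure 117 mm over their backs; the gripper's body (75 mm by 190 mm) begins 51 mm behind the grasp point.
Start: joints at [-1.48, 0.527, 1.433, -0, 1.181, -0.178], TCP at [0.166, -0.603, 0.234] pointing down, gripper open.
Joint ranges: [-3.08, 3.08], [-0.75, 2.2], [0.22, 2.44], [-1.43, 4.57], [0, 2.65], [-2.85, 2.85]. Speed limits (rad/s): [2.79, 2.79, 3.14, 3.14, 3.14, 3.14].

## Interface

Orientations are given as a unit quaternion [x, y, z, w].
In Python, from rig import get_obs, camera, hand_in gives the robot as it stands.
- The arm moves only by the shell command python3 -m pendant 'ROWS' [FORCE]. ROWS is JSON, a list that holds one entry, the list of rows, each a list of 7 numbers: the shift along the tool's x, y, z in m, then the turn, a rotation vector about the tool's x, y, z in degrees, then the opening, from 0 (shut) to 1 (fully open). In form: [[[x, y, z, ax, ay, az, fingers], ...]]. A call has exactly 5 rows; each row shifts and turns the commanded pose from where the row before left it, along the tool's axes as they then stand; what a row does not reach is not made up. A row lasts 1/8 s, in which the tool goes at most 62.5 mm and 10.7 degrees, less where a joint would pass 70% of its speed; a pose out of reach is approached as far as the arm can. A call with a gripper value outside its range is refused whole. The fingers move at their own pace and stop on an object; FORCE is the grip in N (left out, the last holds). Time passes only in rows, so rows that do not move let the fingers close, or fill a call up. It gives the time, the measured TCP pose, the force, the opening and the grip force at its end, in the units of the state.
- get_obs(): the state, without advancing time (a new reading comes with each control period).
- camera(name): name is "side" or "top"; returns a dict with "img" (400x640x3 uint8, red, green, blue), "intrinsics" (3x3 intrinsics, pixels), "R" (3x3) and "t" (3): a world point X has camera coordinates R X + t. Camera axes: x right, y down, z forward; pixel columns grow to the right and rows downward; lengths in m; the calibration is good to about 2 mm. A picture is of the moment at which its call begins. There is no depth.
- hand_in(): hands the job in; it is judged then, once.
The state is a dict: "time": time; "q": joint angles; "joint_velocities": joint speeds; "joint_torque": joint torques, N m; "position": TCP position; "tool_rot": TCP orientation; "ft_force": force on the tool from outside, world axes, zero at the start; "moment": the same for the moment, N m; "grip_width": finger opening in m; "grip_force": force on a finger pad.
Only numpy, scipy, OpenCV 4.12 (cv2) and the standard library are available. Lean on these libraries where they do the work, as an engineer would, in place of code of your own. Each camera call takes 0.05 s, during which the arm holds its last target. There are 200 camera calls.

## Working session

There is one attempt and no reset: what is moved stays moved. The work goes in short steps, Python scripts to look and compute and a shell command to move; the robot and the scene stay as the last step left them, time stands still between calls to the robot, and variables do not carry over. Pictures are saved under pics/ and viewed, at most 10 in all, crops included, and the job is handed in when it is done.

```bash
mkdir -p pics; python3 - <<'E'
from rig import get_obs,camera
import cv2,numpy as np
o=get_obs();print({k:np.round(v,3) for k,v in o.items()})
for n in("top","side"):
    c=camera(n);cv2.imwrite(f"pics/{n}0.png",c["img"][:,:,::-1]);print(n,np.round(c["intrinsics"],1).tolist(),np.round(c["R"],3).tolist(),np.round(c["t"],3).tolist())
E
```

```text
{'time': np.float64(0.0), 'q': array([-1.481,  0.528,  1.434, -0.   ,  1.181, -0.179]), 'joint_velocities': array([ 0.001,  0.   , -0.   , -0.001,  0.001, -0.001]), 'joint_torque': array([ 1.0000e-03, -4.4003e+01, -1.7659e+01,  6.3000e-02,  5.8000e-02,
       -0.0000e+00]), 'position': array([ 0.166, -0.602,  0.233]), 'tool_rot': array([ 0.991,  0.134,  0.   , -0.001]), 'ft_force': array([ 0.061, -0.476,  0.115]), 'moment': array([ 0.034,  0.012, -0.017]), 'grip_force': np.float64(0.0), 'grip_width': np.float64(0.087)}
top [[435.7, 0.0, 324.2], [0.0, 435.7, 206.1], [0.0, 0.0, 1.0]] [[-0.02, -1.0, 0.003], [-0.991, 0.02, -0.136], [0.136, -0.006, -0.991]] [-0.017, 0.492, 1.643]
side [[476.5, 0.0, 324.7], [0.0, 476.5, 191.0], [0.0, 0.0, 1.0]] [[-0.676, -0.737, -0.009], [-0.581, 0.542, -0.607], [0.452, -0.405, -0.795]] [0.308, 0.352, 1.332]
```

View pics/top0.png

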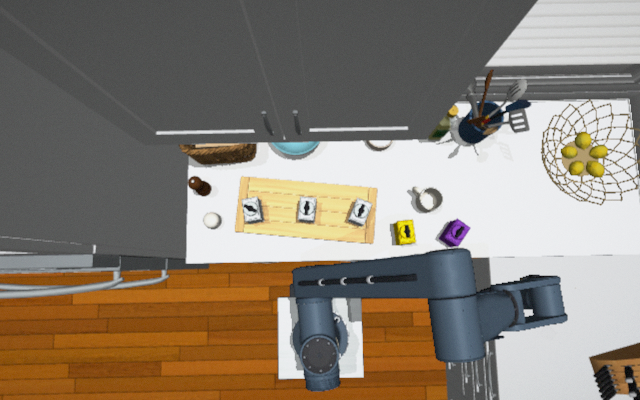

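View pics/side0.png

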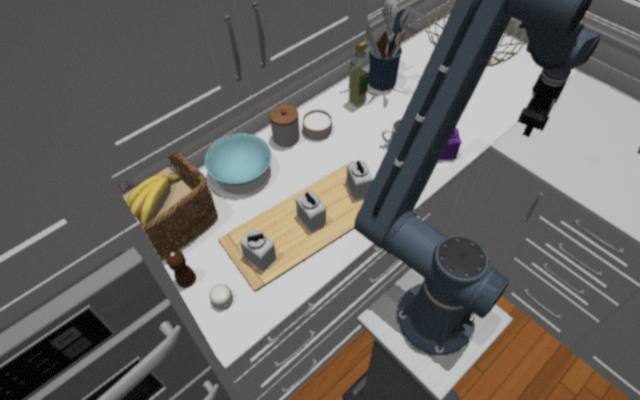

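The top view shows the board with tins at about (252,210), (307,209) and (359,212). The left tin's bar looks askew. The yellow and purple look-alikes are to the right at (405,232) and (455,233), and the mill and timer are far left. I'll zoom in next.

```bash
python3 - <<'E'
import cv2,numpy as np
a=cv2.imread("pics/top0.png")[180:240,230:390];b=cv2.imread("pics/side0.png")[150:280,225:385]
a=cv2.resize(a,None,fx=5,fy=5,interpolation=cv2.INTER_CUBIC)
b=cv2.resize(b,(369,300),interpolation=cv2.INTER_CUBIC)
o=np.zeros((600,800,3),np.uint8);o[:300]=a;o[300:,:369]=b
cv2.imwrite("pics/z0.png",o)
E
```

```text
(no output)
```

View pics/z0.png

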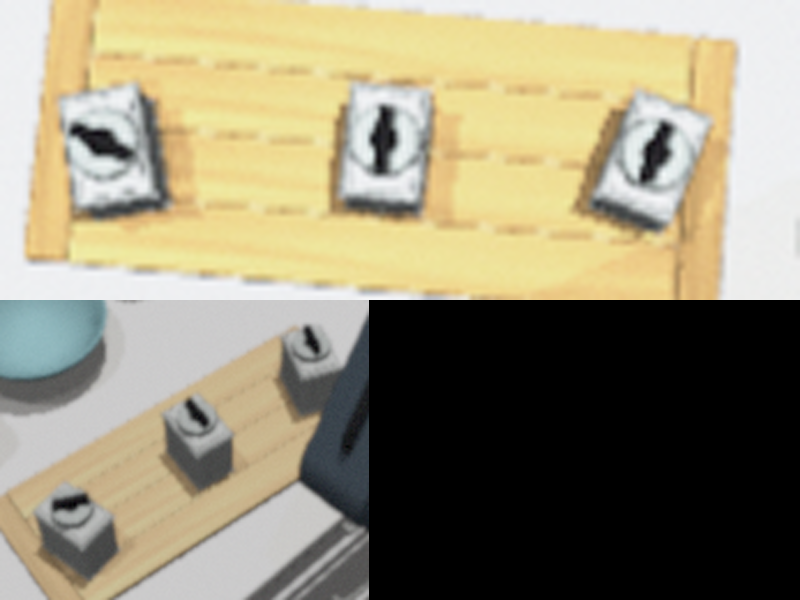

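```bash
cat > look.py <<'E'
from rig import camera,get_obs
import cv2,numpy as np
def back(c,px,z):
    K=np.array(c["intrinsics"]);R=np.array(c["R"]);t=np.array(c["t"])
    d=R.T@np.linalg.inv(K)@np.r_[px,1];o=-R.T@t
    return (o+d*(z-o[2])/d[2])[:2]
def tin(c,u,v,w=18,f=6,thr=150,z=.104):
    im=c["img"][v-w:v+w,u-w:u+w]
    im=cv2.resize(im,None,fx=f,fy=f,interpolation=cv2.INTER_CUBIC)
    h=cv2.cvtColor(im,cv2.COLOR_RGB2HSV)
    m=((h[:,:,1]<60)&(h[:,:,2]>thr)).astype(np.uint8)
    m=cv2.morphologyEx(m,cv2.MORPH_OPEN,np.ones((7,7)))
    cs,_=cv2.findContours(m,cv2.RETR_EXTERNAL,cv2.CHAIN_APPROX_NONE)
    cs=[k for k in cs if cv2.contourArea(k)>20]
    k=max(cs,key=cv2.contourArea)
    P=lambda q:np.array([(q[0]+.5)/f-.5+u-w,(q[1]+.5)/f-.5+v-w])
    W=np.array([back(c,P(q[0]),z) for q in k])
    r=cv2.minAreaRect((W*1000).astype(np.float32))
    b=(h[:,:,2]<75).astype(np.uint8)
    m2=cv2.drawContours(np.zeros_like(m),[cv2.convexHull(k)],-1,1,-1)
    ys,xs=np.nonzero(b&m2)
    B=np.array([back(c,P(q),.128) for q in zip(xs,ys)])
    w_,v_=np.linalg.eigh(np.cov((B-B.mean(0)).T));a=np.degrees(np.arctan2(*v_[::-1,1]))
    print("rect",np.round(r[0]),np.round(r[1]),round(r[2],1),"bar",np.round(B.mean(0)*1000),"ang",round((a+90)%180-90,1),"len",np.round(4*np.sqrt(w_)*1000))
if __name__=="__main__":
    c=camera("top")
    for u,v in((252,209),(307,208),(360,211)):
        for t in(150,175):tin(c,u,v,thr=t)
E
python3 look.py; rm -f x
```

```text
rect [478. 244.] [87. 61.] 8.5 bar [477. 243.] ang 62.5 len [14. 46.]
rect [463. 242.] [53. 60.] 7.8 bar [471. 243.] ang 69.6 len [ 5. 27.]
rect [476.  38.] [63. 88.] 83.2 bar [475.  39.] ang -6.5 len [14. 47.]
rect [477.  38.] [61. 85.] 83.6 bar [475.  39.] ang -6.5 len [14. 47.]
rect [ 462. -159.] [63. 88.] 66.7 bar [ 461. -158.] ang -23.2 len [13. 45.]
rect [ 463. -160.] [62. 86.] 67.8 bar [ 461. -158.] ang -23.2 len [13. 45.]
```

The left tin holds the loose lid, turned about 54° (0.94 rad), which is inside the stated range. The measured tin sizes come out at about 87x61 mm, so they match. Moving now.

```bash
cat > go.py <<'E'
# usage: go.py x y z theta -> shift in current tool axes (mm), turn about tool z (deg)
import sys,numpy as np
from rig import get_obs
from scipy.spatial.transform import Rotation as T
o=get_obs();R=T.from_quat(o["tool_rot"]).as_matrix();p=np.array(o["position"])
th=np.degrees(np.arctan2(R[1,0],R[0,0]))
print("t",round(o["time"],2),"p",np.round(p*1000,1),"th",round(th,1),"tilt",np.round(R[:2,2],3),"q",np.round(o["q"],2),"F",np.round(o["ft_force"],2),"M",np.round(o["moment"],2),"w",round(o["grip_width"],4),"gf",round(float(o["grip_force"]),1))
if len(sys.argv)>1:
    g=np.array(list(map(float,sys.argv[1:5])))
    print("shift",np.round(R.T@(g[:3]-p*1000),1),"az",round(th-g[3],1))
E
python3 -m pendant '[[[0.0375,-0.0366,0,0,0,0,1],[0.0375,-0.0366,0,0,0,0,1],[0.0375,-0.0366,0,0,0,0,1],[0.0375,-0.0366,0,0,0,0,1],[0.0375,-0.0366,0,0,0,0,1]]]'
python3 -m pendant '[[[0.0375,-0.0366,0,0,0,0,1],[0.0375,-0.0366,0,0,0,0,1],[0.0375,-0.0366,0,0,0,0,1],[0.0375,-0.0366,0,0,0,0,1],[0.0375,-0.0366,0,0,0,0,1]]]'
python3 go.py 477.5 243.5 234 62.5
```

```text
time: 0.78
position: [0.2988, -0.3747, 0.2334]
tool_rot: [0.991, 0.134, 0.0, -0.0]
ft_force: [0.7, 0.0, 0.6]
grip_width: 0.0872
grip_force: 0.0
time: 1.4
position: [0.431, -0.1485, 0.2336]
tool_rot: [0.991, 0.134, 0.0, 0.0]
ft_force: [1.1, -0.7, -0.0]
grip_width: 0.0868
grip_force: 0.0
t 1.4 p [ 431.  -148.5  233.6] th 15.4 tilt [ 0. -0.] q [-0.58  0.3   1.84 -0.    1.    0.72] F [ 1.1  -0.71 -0.03] M [ 0.01 -0.02 -0.04] w 0.0868 gf 0.0
shift [ 148.9 -365.7   -0.5] az -47.1
```

```bash

python3 -m pendant '[[[0.015,-0.0366,0,0,0,0,1],[0.015,-0.0366,0,0,0,0,1],[0.015,-0.0366,0,0,0,0,1],[0.015,-0.0366,0,0,0,0,1],[0.015,-0.0366,0,0,0,0,1]]]' >/dev/null
python3 -m pendant '[[[0.015,-0.0366,0,0,0,0,1],[0.015,-0.0366,0,0,0,0,1],[0.015,-0.0366,0,0,0,0,1],[0.015,-0.0366,0,0,0,0,0.5],[0.015,-0.0366,0,0,0,0,0.5]]]' >/dev/null
python3 -m pendant '[[[0,0,0.01,0,0,-9.4,0.5],[0,0,0.01,0,0,-9.4,0.5],[0,0,0.01,0,0,-9.4,0.5],[0,0,0.01,0,0,-9.4,0.5],[0,0,0.01,0,0,-9.4,0.5]]]' >/dev/null
python3 go.py 477.5 243.5 135 62.5
```

```text
t 3.27 p [477.5 242.6 183. ] th 62.7 tilt [-0.001 -0.   ] q [0.26 0.48 1.71 0.   0.96 0.74] F [0.38 1.09 0.57] M [-0.04 -0.03  0.05] w 0.0439 gf 0.0
shift [ 0.8 -0.4 48. ] az 0.2
```

```bash

python3 -m pendant '[[[0.0008,-0.0004,0.016,0,0,0,0.5],[0,0,0.016,0,0,0,0.5],[0,0,0.010,0,0,0,0.5],[0,0,0.005,0,0,0,0.5],[0,0,0,0,0,0,0.5]]]' >/dev/null
python3 go.py 477.5 243.5 135 62.5
python3 -m pendant '[[[0,0,0,0,0,0,0],[0,0,0,0,0,0,0],[0,0,0,0,0,0,0],[0,0,0,0,0,0,0],[0,0,0,0,0,0,0]]]' 12 >/dev/null
python3 go.py 477.5 243.5 135 62.5
```

```text
t 3.9 p [477.7 243.5 136.4] th 62.4 tilt [-0. -0.] q [0.26 0.55 1.75 0.   0.85 0.74] F [ 0.3   0.08 -0.75] M [-0.01 -0.03  0.  ] w 0.0436 gf 0.0
shift [-0.1 -0.2  1.4] az -0.1
t 4.53 p [477.8 243.5 136.7] th 62.4 tilt [0. 0.] q [0.26 0.55 1.75 0.   0.85 0.74] F [-0.3  -0.21  0.28] M [-0.   -0.03 -0.06] w 0.0109 gf 12.0
shift [-0.2 -0.3  1.7] az -0.1
```

```bash

python3 -m pendant '[[[0,0,0.0006,0,0,9.4,0],[0,0,0.0006,0,0,9.4,0],[0,0,0.0006,0,0,9.4,0],[0,0,0.0006,0,0,9.4,0],[0,0,0.0006,0,0,9.4,0]]]' >/dev/null
python3 go.py 477.5 243.5 135 8.5
python3 -m pendant '[[[0,0,0.0003,0,0,4,0],[0,0,0,0,0,2,0],[0,0,0,0,0,1,0],[0,0,0,0,0,1,0],[0,0,0,0,0,0,0]]]' >/dev/null
python3 go.py 477.5 243.5 135 8.5
```

```text
t 5.15 p [477.3 243.9 133.9] th 15.1 tilt [-0.001  0.001] q [0.26 0.55 1.75 0.   0.84 1.57] F [-1.92  1.89  2.76] M [ 0.32  0.32 -0.01] w 0.0107 gf 12.0
shift [ 0.1  0.5 -1.1] az 6.6
t 5.78 p [478.4 243.7 133.5] th 7.4 tilt [0.001 0.   ] q [0.26 0.55 1.75 0.   0.84 1.7 ] F [-0.22  1.    3.25] M [0.29 0.11 0.02] w 0.0111 gf 12.0
shift [-0.9  0.  -1.5] az -1.1
```

```bash

python3 -m pendant '[[[0,0,0,0,0,1.5,0],[0,0,0,0,0,1.5,0],[0,0,0,0,0,1,0],[0,0,0,0,0,0,0],[0,0,0,0,0,0,0]]]' >/dev/null
python3 go.py
```

```text
t 6.4 p [478.1 243.3 133.4] th 3.4 tilt [ 0.001 -0.   ] q [ 0.26  0.55  1.75 -0.    0.84  1.77] F [ 0.88 -1.22  4.29] M [-0.12 -0.15  0.05] w 0.011 gf 12.0
```

```bash

python3 -m pendant '[[[0,0,0,0,0,0,0.5],[0,0,0,0,0,0,0.5],[0,0,-0.03,0,0,0,0.5],[0,0,-0.05,0,0,0,0.5],[0,0.06,0,0,0,0,1]]]' >/dev/null
python3 -m pendant '[[[0,0.06,0,0,0,0,1],[0,0.06,0,0,0,0,1],[0,0,0,0,0,0,1],[0,0,0,0,0,0,1],[0,0,0,0,0,0,1]]]' >/dev/null
python3 go.py
python3 - <<'E'
from look import *
c=camera("top")
for t in(140,150,160):tin(c,252,209,thr=t)
i=cv2.resize(c["img"][180:240,225:325,::-1],None,fx=6,fy=6,interpolation=cv2.INTER_CUBIC);cv2.imwrite("pics/z1.png",i)
E
```

```text
t 7.65 p [488.   65.2 213. ] th 3.5 tilt [-0.001  0.   ] q [-0.09  0.38  1.78  0.    0.98  1.41] F [ 0.33 -0.25  0.51] M [0.03 0.04 0.02] w 0.0859 gf 0.0
rect [478. 242.] [88. 61.] 3.7 bar [478. 242.] ang 3.4 len [15. 45.]
rect [479. 242.] [86. 61.] 3.5 bar [478. 242.] ang 3.4 len [15. 45.]
rect [480. 242.] [86. 60.] 3.5 bar [478. 242.] ang 3.4 len [15. 45.]
```

View pics/z1.png

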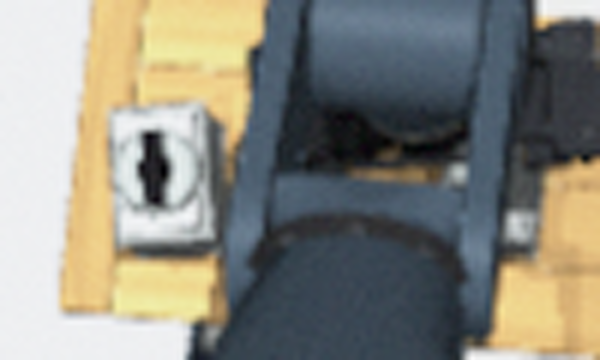

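The bar now lies along the tin's long axis (bar 3.4°, tin 3.5°) at about (153,168) in the crop, so the lid is home. The tin turned 5° with it at the stop. Next I'll heft the left tin.

```bash
python3 go.py 478.5 242.5 81 3.5
python3 -m pendant '[[[0.0003,-0.0445,0,0,0,0,1],[0.0003,-0.0445,0,0,0,0,1],[0.0003,-0.0445,0,0,0,0,1],[0.0003,-0.0445,0,0,0,0,1],[0,0,0,0,0,0,1]]]' >/dev/null
python3 go.py 478.5 242.5 81 3.5
```

```text
t 7.7 p [488.   65.3 213.1] th 3.5 tilt [-0.001  0.   ] q [-0.09  0.38  1.78  0.    0.98  1.41] F [0.64 0.75 0.07] M [ 0.02  0.01 -0.02] w 0.0862 gf 0.0
shift [   1.5 -177.4  132.1] az 0.0
t 8.32 p [478.  245.5 213.2] th 3.8 tilt [0.    0.001] q [0.27 0.44 1.68 0.   1.03 1.77] F [-0.85 -1.29  0.58] M [-0.    0.02 -0.01] w 0.0869 gf 0.0
shift [  0.3   3.2 132.2] az 0.3
```

```bash

python3 -m pendant '[[[0,0.003,0.03,0,0,0.3,1],[0,0,0.03,0,0,0,1],[0,0,0.03,0,0,0,1],[0,0,0.03,0,0,0,1],[0,0,0.012,0,0,0,1]]]' >/dev/null
python3 go.py 478.5 242.5 81 3.5
python3 -m pendant '[[[0,0,0,0,0,0,0],[0,0,0,0,0,0,0],[0,0,0,0,0,0,0],[0,0,0,0,0,0,0],[0,0,0,0,0,0,0]]]' 25 >/dev/null
python3 go.py
```

```text
t 8.95 p [477.9 238.3  79.7] th 3.1 tilt [-0.003 -0.001] q [ 0.25  0.64  1.78 -0.    0.72  1.77] F [-0.51 -0.55 -0.34] M [0.04 0.02 0.02] w 0.0872 gf 0.0
shift [ 0.8 -4.2 -1.3] az -0.4
t 9.57 p [480.2 239.1  82.3] th 3.1 tilt [0.003 0.001] q [0.25 0.64 1.78 0.   0.72 1.77] F [-0.5   0.77  6.51] M [ 0.26  0.02 -0.  ] w 0.0596 gf 25.0
```

```bash

python3 -m pendant '[[[0,0,-0.01,0,0,0,0],[0,0,-0.02,0,0,0,0],[0,0,-0.01,0,0,0,0],[0,0,-0.005,0,0,0,0],[0,0,0,0,0,0,0]]]' 30 >/dev/null
python3 go.py
python3 -m pendant '[[[0,0,0,0,0,0,0],[0,0,0,0,0,0,0],[0,0,0,0,0,0,0],[0,0,0,0,0,0,0],[0,0,0,0,0,0,0]]]' >/dev/null
python3 go.py
```

```text
t 10.2 p [479.2 238.5 126.3] th 3.1 tilt [ 0. -0.] q [ 0.25  0.56  1.76 -0.    0.82  1.77] F [ 0.12 -0.02 -1.88] M [ 0.02 -0.06  0.02] w 0.0599 gf 30.0
t 10.82 p [479.3 238.6 126.2] th 3.1 tilt [-0. -0.] q [0.25 0.56 1.76 0.   0.82 1.77] F [-0.68  0.18 -3.6 ] M [-0.02  0.01 -0.  ] w 0.0593 gf 30.0
```

Fz is about -3 N, so the left tin is a light one. Setting it down.

```bash

python3 -m pendant '[[[0,0,0.015,0,0,0,0],[0,0,0.015,0,0,0,0],[0,0,0.008,0,0,0,0],[0,0,0.004,0,0,0,0],[0,0,0.002,0,0,0,0]]]' >/dev/null
python3 go.py
python3 -m pendant '[[[0,0,0.001,0,0,0,0],[0,0,0,0,0,0,0],[0,0,0,0,0,0,1],[0,0,0,0,0,0,1],[0,0,0,0,0,0,1]]]' >/dev/null
python3 go.py
```

```text
t 11.45 p [478.8 238.5  82.3] th 3.1 tilt [-0.001 -0.   ] q [0.25 0.64 1.78 0.   0.72 1.77] F [-3.2  -1.86 11.53] M [-0.11  0.52 -0.08] w 0.0599 gf 30.0
t 12.07 p [479.6 238.7  81.3] th 3.1 tilt [0.001 0.   ] q [ 0.25  0.64  1.78 -0.    0.72  1.77] F [-0.78 -0.54 -0.25] M [0.03 0.03 0.02] w 0.0815 gf 0.0
```

```bash

python3 -m pendant '[[[0,0,-0.02,0,0,0,1],[0,0,-0.05,0,0,0,1],[0,0,-0.05,0,0,0,1],[-0.003,0.04,0,0,0,0,1],[-0.003,0.04,0,0,0,0,1]]]' >/dev/null
python3 -m pendant '[[[-0.003,0.04,0,0,0,0,1],[-0.003,0.04,0,0,0,0,1],[-0.003,0.04,0,0,0,0,1],[0,0,0,0,0,9.7,1],[0,0,0,0,0,0,1]]]' >/dev/null
python3 go.py 475.5 38.5 81 -6.6
```

```text
t 13.32 p [475.2  37.5 201.2] th -6.6 tilt [0. 0.] q [-0.16  0.38  1.83  0.    0.93  1.53] F [ 0.34 -0.3   0.46] M [0.01 0.   0.  ] w 0.0871 gf 0.0
shift [  0.2  -1.  120.2] az 0.0
```

```bash

python3 -m pendant '[[[0,-0.001,0.04,0,0,0,1],[0,0,0.04,0,0,0,1],[0,0,0.03,0,0,0,1],[0,0,0.008,0,0,0,1],[0,0,0,0,0,0,1]]]' 30 >/dev/null
python3 go.py 475.5 38.5 81 -6.6
python3 -m pendant '[[[0,0,0,0,0,0,0],[0,0,0,0,0,0,0],[0,0,0,0,0,0,0],[0,0,0,0,0,0,0],[0,0,0,0,0,0,0]]]' >/dev/null
python3 go.py
python3 -m pendant '[[[0,0,-0.01,0,0,0,0],[0,0,-0.02,0,0,0,0],[0,0,-0.01,0,0,0,0],[0,0,-0.005,0,0,0,0],[0,0,0,0,0,0,0]]]' >/dev/null
python3 go.py
python3 -m pendant '[[[0,0,0,0,0,0,0],[0,0,0,0,0,0,0],[0,0,0,0,0,0,0],[0,0,0,0,0,0,0],[0,0,0,0,0,0,0]]]' >/dev/null
python3 go.py
```

```text
t 13.95 p [475.3  39.4  83.2] th -6.5 tilt [-0.  0.] q [-0.15  0.59  1.93  0.    0.62  1.53] F [ 0.06 -0.12 -0.11] M [0.03 0.01 0.04] w 0.087 gf 0.0
shift [0.3 0.9 2.2] az 0.1
t 14.57 p [475.5  39.   83.8] th -6.6 tilt [ 0.001 -0.   ] q [-0.15  0.59  1.93  0.    0.62  1.53] F [-0.5   0.22  5.92] M [-0.02  0.09 -0.02] w 0.0599 gf 30.0
t 15.2 p [475.2  39.1 128.3] th -6.6 tilt [ 0. -0.] q [-0.15  0.5   1.9   0.    0.74  1.53] F [-0.23 -0.53 -2.8 ] M [0.07 0.03 0.01] w 0.0598 gf 30.0
t 15.82 p [475.2  39.1 128.2] th -6.6 tilt [-0.  0.] q [-0.15  0.5   1.9  -0.    0.74  1.53] F [-0.58  0.56 -3.19] M [ 0.02  0.   -0.01] w 0.0598 gf 30.0
```

The middle tin is light too, so the right one must be the heaviest; its own reading will confirm that.

```bash

python3 -m pendant '[[[0,0,0.015,0,0,0,0],[0,0,0.015,0,0,0,0],[0,0,0.008,0,0,0,0],[0,0,0.004,0,0,0,0],[0,0,0.002,0,0,0,0]]]' >/dev/null
python3 go.py
python3 -m pendant '[[[0,0,0.001,0,0,0,0],[0,0,0,0,0,0,0],[0,0,0,0,0,0,1],[0,0,0,0,0,0,1],[0,0,0,0,0,0,1]]]' >/dev/null
python3 -m pendant '[[[0,0,-0.02,0,0,0,1],[0,0,-0.05,0,0,0,1],[0,0,-0.05,0,0,0,1],[0.002,0.04,0,0,0,0,1],[0.002,0.04,0,0,0,0,1]]]' >/dev/null
python3 -m pendant '[[[0.002,0.04,0,0,0,0,1],[0.002,0.04,0,0,0,0,1],[0.002,0.04,0,0,0,0,1],[0,0,0,0,0,8.2,1],[0,0,0,0,0,8.2,1]]]' >/dev/null
python3 go.py 462.5 -159 81 -23
```

```text
t 16.45 p [475.4  39.   84.2] th -6.6 tilt [ 0. -0.] q [-0.15  0.59  1.93 -0.    0.63  1.53] F [ 0.12 -0.33 -2.95] M [0.03 0.05 0.04] w 0.0598 gf 30.0
t 18.32 p [ 461.9 -161.5  203.1] th -23.4 tilt [-0.  0.] q [-0.57  0.39  1.8   0.    0.95  1.41] F [-0.9   0.17 -0.66] M [0.08 0.02 0.  ] w 0.087 gf 0.0
shift [ -0.4  -2.5 122.1] az -0.4
```

```bash

python3 -m pendant '[[[0,-0.001,0.04,0,0,0,1],[0,-0.001,0.04,0,0,0,1],[0,0,0.03,0,0,0,1],[0,0,0.01,0,0,0,1],[0,0,0,0,0,0,1]]]' 40 >/dev/null
python3 go.py 462.5 -159 81 -23
python3 -m pendant '[[[0,0,0,0,0,0,0],[0,0,0,0,0,0,0],[0,0,0,0,0,0,0],[0,0,0,0,0,0,0],[0,0,0,0,0,0,0]]]' >/dev/null
python3 go.py
python3 -m pendant '[[[0,0,-0.01,0,0,0,0],[0,0,-0.02,0,0,0,0],[0,0,-0.01,0,0,0,0],[0,0,-0.005,0,0,0,0],[0,0,0,0,0,0,0]]]' >/dev/null
python3 -m pendant '[[[0,0,0,0,0,0,0],[0,0,0,0,0,0,0],[0,0,0,0,0,0,0],[0,0,0,0,0,0,0],[0,0,0,0,0,0,0]]]' >/dev/null
python3 go.py
```

```text
t 18.95 p [ 462.9 -158.9   83. ] th -23.0 tilt [-0.001  0.   ] q [-0.56  0.6   1.9   0.    0.65  1.41] F [ 0.32 -0.12 -0.28] M [ 0.06  0.01 -0.06] w 0.0872 gf 0.0
shift [-0.3  0.2  2. ] az -0.0
t 19.57 p [ 463.2 -159.2   83.8] th -23.0 tilt [ 0.001 -0.001] q [-0.56  0.6   1.9  -0.    0.65  1.41] F [-0.91 -1.89  6.  ] M [ 0.09  0.12 -0.01] w 0.0599 gf 40.0
t 20.82 p [ 463.  -158.9  128.2] th -23.0 tilt [-0.  0.] q [-0.56  0.52  1.87 -0.    0.76  1.41] F [-0.13  0.66 -6.03] M [ 0.07 -0.01 -0.01] w 0.0599 gf 40.0
```

The right tin reads 6 N, so it is the heaviest. Raising it and checking the scene.

```bash

python3 -m pendant '[[[0,0,-0.02,0,0,0,0],[0,0,-0.035,0,0,0,0],[0,0,-0.035,0,0,0,0],[0,0,-0.025,0,0,0,0],[0,0,-0.012,0,0,0,0]]]' >/dev/null
python3 -m pendant '[[[0,0,0,0,0,0,0],[0,0,0,0,0,0,0],[0,0,0,0,0,0,0],[0,0,0,0,0,0,0],[0,0,0,0,0,0,0]]]' >/dev/null
python3 go.py
python3 - <<'E'
from look import *
c=camera("top");tin(c,252,209);tin(c,307,208)
s=camera("side")["img"][100:300,200:480,::-1]
cv2.imwrite("pics/z2.png",cv2.resize(s,None,fx=2.8,fy=2.8,interpolation=cv2.INTER_CUBIC))
E
```

```text
t 22.07 p [ 462.9 -158.9  254.9] th -23.0 tilt [-0.001  0.   ] q [-0.56  0.32  1.74  0.    1.09  1.41] F [-0.69  0.53 -5.65] M [0.01 0.08 0.01] w 0.0598 gf 40.0
rect [477. 237.] [87. 61.] 2.3 bar [478. 237.] ang 3.8 len [14. 45.]
rect [476.  37.] [63. 86.] 84.2 bar [474.  39.] ang -6.8 len [14. 47.]
```

View pics/z2.png

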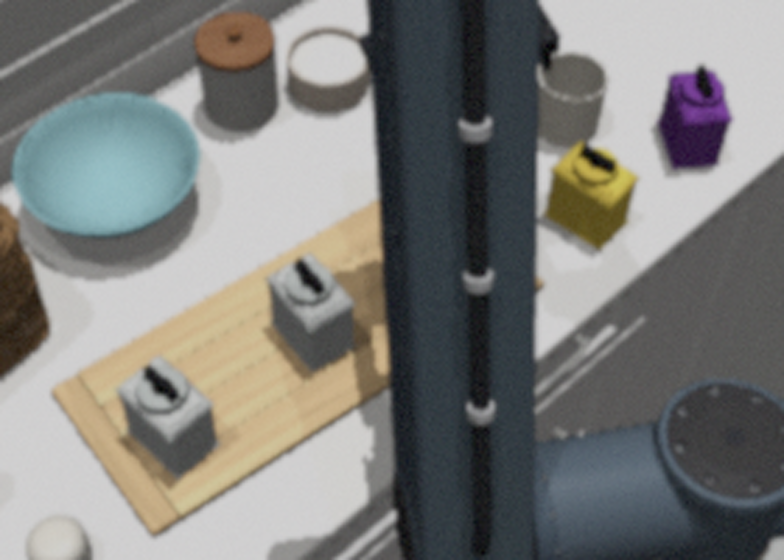

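The left tin (165,410) and middle tin (310,310) stand upright on the board with their lids aligned, 6 mm or less from where they started. The heavy tin is hidden behind the forearm, but its grip width of 59.8 mm and the -5.7 N load confirm it is held still.

```bash
python3 -c "
from rig import hand_in;print(hand_in())"
```

```text
the job is handed in; nothing more can be done
None
```

The job is handed in: I screwed the left tin's loose lid home and hefted the tins left to right (about 3 N, 3 N and 6 N), and the arm is holding the heaviest, the right one, upright with its foot about 17 cm above the board. The judge's verdict was not shown.

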